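# Ink the dispensing stamp and hold it poised over the form's stamp box

### The job

Swing the ink pad's lid back past upright and press the rectangular stamp with the green handle flat on the ink. Then carry it over the row of picked medicines and hold it about 1 cm above the blue-outlined stamp box on the clipboard's form, centred, upright and square to the box, its red index mark toward the foot of the form (away from the clip). Finish while still holding it there, ready for the pharmacist's nod: the stamp must not touch the clipboard or form, the lid stays open, and the medicines and the red name stamp are left undisturbed.

Things in the scene. Friction and masses are not known exactly. Their poses are not given: they have to be found in the camera images.
- ink_pad: Dark blue ink pad, shut, 52 (x) x 68 (y) x 17 mm, fixed to the worktop. Origin: centre of its underside; x points to the hinge side, front edge at x = -26 mm. Base 10 mm high, its firm flat red top is the ink; lid of the same outline from 10.7 to 16.7 mm up, without a tab: pinch its two sides (68 mm apart) near the front. Hinge line parallel to y at x = +26.5, z = 10.8 mm.
- ink_pad_lid (a joint): Angle of the ink pad's lid: 0 shut (as it starts), growing as the front edge is lifted, up to the stop at 1.92 rad. It weighs 20 g and its hinge has just enough friction that it stays at whatever angle it is left; a light push swings it on.
- lid_front (a point): Middle of the lid's front edge, halfway up its 6 mm thickness; it moves with the lid. 52.4 mm from the hinge line.
- ink_middle (a point): Middle of the ink face on the pad's base, 10 mm above the worktop; axes as the pad's.
- stamp: Rubber stamp, loose, about 45 g, standing on its face: wooden mount 21 (x) x 47 (y) mm, 19 mm high, with a rubber face 18 x 44 mm under it; above it an upright green handle about 17 mm thick, from 19 to 77 mm high. Origin: centre of the rubber face (underside); z up the handle, y along the face's long side, -x to the front, where the mount has a red index mark.
- stamp_grip (a point): Point on the axis of the stamp's handle, 58 mm above the rubber face: a good place to grip it (17 mm thick there, round, any direction).
- stamp_front (a point): The red index mark, 10 mm wide, on the front face (and top edge) of the stamp's mount: 11 mm from the stamp's axis toward its -x, 12.5 mm above the rubber face.
- clipboard: Brown clipboard 178 (x) x 118 (y) x 4 mm, fixed, with a white printed form (top 5 mm above the worktop) and a steel spring clip across its far end, up to 20 mm high. Origin: centre of its underside; +x points to the clip end, -x to the foot of the form.
- stamp_box (a point): Centre of the stamp box on the form: a pale rectangle outlined in blue, 30 (x) x 56 (y) mm, flat on the paper, near the foot of the form and on its +y side (50 mm to -x and 16 mm to +y of the clipboard's centre). Axes as the clipboard's: y along the long side of the box, -x to the foot of the form.
- bottle_amber: Amber medicine bottle with an ochre cap, 48 mm thick, 98 mm high, loose; one of three picked medicines in a row between ink pad and clipboard. Origin: centre of its underside.
- bottle_orange: White medicine bottle with an orange cap, 62 mm thick, 116 mm high, loose; another of the row. Origin: centre of its underside.
- carton_0: White and blue medicine carton, 40 x 58 x 95 mm high, loose; another of the row. Origin: centre of its underside.
- name_stamp: Red round name stamp, 20 mm thick, 62 mm high, loose, standing near the rectangular stamp; not the one wanted. Origin: centre of its underside.
- tablet_pc: Tablet computer standing on its foot behind and left of the clipboard, fixed; not part of the job, keep clear of it. It fills about 60 mm either way in x and 160 mm either way in y of its origin (its foot on the worktop) and is 0.23 m high.

How it is judged (in metres and radians):
On the way, in this order (a step that is already met when the one before it is completed fails the run):
1. the ink pad's lid is swung back upright or further (over 1.5 rad) (value of joint ink_pad_lid above 1.5 rad), for 0.2 s.
2. the stamp's face is pressed flat on the ink (more than 2 N), its middle within 15 mm of the pad's middle (contact force between stamp and ink_pad above 2 N and horizontal distance between stamp and ink_middle below 0.015 m and z of stamp in the frame of ink_middle below 0.003 m and angle between stamp's own z axis and vertical below 0.12 rad), for 0.2 s.
3. the inked stamp is held in the fingers above the stamp box (horizontal distance between stamp and stamp_box below 0.03 m and z of stamp in the frame of stamp_box above 0.003 m and contact force between the fingers and stamp above 1 N), for 0.2 s.
At the end, for the whole second after the job is handed in: The stamp is held still, its face 4 to 18 mm above the form, touching nothing but the fingers; its middle within 6 mm of the box's middle, square within 0.12 rad, red mark toward the form's foot, upright within 0.10 rad; the pad's lid is open more than 1.5 rad (horizontal distance between stamp and stamp_box below 0.006 m and z of stamp in the frame of stamp_box between 0.004 and 0.018 m and angle between the y axis of stamp and the y axis of stamp_box, either way round below 0.12 rad and x of stamp_front in the frame of stamp_box below -0.003 m and angle between stamp's own z axis and vertical below 0.1 rad and linear speed of stamp below 0.02 m/s and contact force between the fingers and stamp above 1 N and contact force between stamp and clipboard below 0.1 N and value of joint ink_pad_lid above 1.5 rad); the arm keeps its last pose, push and grip.
It fails at once if the stamp touches the clipboard or its form (contact force between stamp and clipboard above 0.3 N).
It fails at once if the amber bottle is knocked over or shifted by more than 20 mm (distance of bottle_amber from where it was at the start of the episode above 0.02 m or angle between bottle_amber's own z axis and vertical above 0.3 rad).
It fails at once if the orange-capped bottle is knocked over or shifted by more than 20 mm (distance of bottle_orange from where it was at the start of the episode above 0.02 m or angle between bottle_orange's own z axis and vertical above 0.3 rad).
It fails at once if the carton is knocked over or shifted by more than 20 mm (distance of carton_0 from where it was at the start of the episode above 0.02 m or angle between carton_0's own z axis and vertical above 0.3 rad).
It fails at once if the red name stamp is knocked over or shifted by more than 20 mm (distance of name_stamp from where it was at the start of the episode above 0.02 m or angle between name_stamp's own z axis and vertical above 0.3 rad).
It also fails if it takes over 72 s, if anything falls off the work surface, if the arm or the gripper's body presses on something with over 40 N, if the wrist force passes 120 N, or if a joint passes its speed limit or range.

### The arm

A 6-joint arm with a two-finger parallel gripper is mounted at the origin on a cart in front of the work surface, level with it; the furniture and walls round the work are solid. World frame = base frame: x ahead of the robot, y to its left, z up, the work surface at z = 0. Lengths are in mm, angles in rad, forces in N, time in s.
With the tool pointing down it reaches from about 300 to 875 mm from the base axis. Payload 4.2 kg.
Tool frame: the origin (TCP) lies on the mounting face of the last link; the fingertips stand 173 mm ahead of it and the grasp point (between the pads) lies 155 mm ahead of it; z points along the fingers, y is the line along which they close (so a half turn about z gives the same grasp; the last joint's range is limited). The gripper opens to 85 mm and grips with 20 to 120 N. Pads are 22 mm wide; open, the fingers measure 114 mm over their backs; the gripper's body (76 mm by 85 mm) begins 54 mm behind the grasp point. The pads swing forward as they close: fully open they stand 13 mm farther back than shut.
Start: joints at [1.161, 0.32, 1.565, -0, 1.257, -0.02], TCP at [218.499, 531.866, 404.738] pointing down, gripper open.
Joint ranges: [-3.11, 3.11], [-0.84, 2.01], [0.21, 2.61], [-1.34, 4.49], [0.05, 2.63], [-2.56, 2.56]. Speed limits (rad/s): [2.57, 2.57, 3.14, 3.14, 3.14, 3.14].

### API

Orientations are given as [roll, pitch, yaw] about the fixed x, y, z axes, in that order (R = Rz(yaw) Ry(pitch) Rx(roll)).
In Python, from bench import ctrl gives the robot as it stands.
- The arm moves only by the tool servo_tool, never from a script. Its argument "deltas" is a list of rows, each a list of 3 entries, a list of its own where there are three numbers: the shift along the world's x, y, z scaled (see below), then the turn about the world's z scaled (see below), then the closure, from -1 (fully open) to 1 (shut). In form: [[[dx, dy, dz], twist, gripper], ...]. A call has 1 to 12 rows; each row shifts and turns the commanded pose from where the row before left it; what a row does not reach is not made up. The controller multiplies each number of a shift by 200 mm and each number of a turn by 6 degrees. A row lasts 1/8 s, in which the tool goes at most 62.5 mm and 10.7 degrees, less where a joint would pass 70% of its speed; a pose out of reach is approached as far as the arm can. A call with a number of a shift or a turn outside -1 to 1 is refused whole. A call with a gripper value outside its range is refused whole. The fingers move at their own pace and stop on an object; "force" is the grip in N (left out, the last holds). Time passes only in rows, so rows that do not move let the fingers close. It gives the time, the measured TCP pose, the force, the opening and the grip force at its end, in the units of the state.
- ctrl.read_state(): the state, without advancing time (a new reading comes with each control period).
- ctrl.read_camera(name): name is "side" or "top"; returns the picture (420x560x3 uint8, red, green, blue); there is no depth.
- ctrl.camera_info(name): a dict with "fov_y" (degrees; the focal length in pixels is half the picture's height over the tangent of half this angle, whatever the lens; pixels are square), "cx", "cy" (the principal point, pixels), "k1" (the pictures are not rectified: a ray, as slopes to the right and down, at radius r is drawn at 1 + k1 r^2 times it, then the intrinsics apply), "R" (3x3) and "t" (3): a world point X has camera coordinates R X + t. Camera axes: x right, y down, z forward; pixel columns grow to the right and rows downward; lengths in mm; the calibration is good to about 2 mm. A picture is of the moment at which its call begins. camera_info takes no time and is no camera call.
- ctrl.hand_in(): hands the job in; it is judged then, once.
Trained networks look in the newest picture that a camera, given by its name, has taken for a name from the list of things; names that differ only in an ending like _2 or _b are one class to them, and where a whole thing is asked for, a point or a joint stands for the part that bears it (a point fixed in the world has none). Each returns a list of dicts, best first, with "score" (0 to 1); they miss things now and then, are a little off and sometimes report something else, mostly with a low value. They report only what shows in the picture. A call takes as long as a camera call.
- ctrl.regions_of(camera, label): "region" (420x560 bool, what is visible of it) and "extent" ([left, top, right, bottom] in pixels, round what is visible of it).
The state is a dict: "time": time; "qpos": joint angles; "qd": joint speeds; "tau": joint torques, N m; "ee_pos": TCP position; "eef_rot": TCP orientation; "force": force on the tool from outside, world axes, zero at the start; "wrist_torque": the same for the moment, N m; "finger_gap": finger opening in mm; "finger_force": force on a finger pad.
Only numpy, scipy, OpenCV 4.12 (cv2) and the standard library are available. Lean on these libraries where they do the work, as an engineer would, in place of code of your own. Each camera call takes 0.05 s, during which the arm holds its last target. There are 200 camera calls.

## Working session

There is one attempt and no reset: what is moved stays moved. The work goes in short steps, Python scripts to look and compute and a tool call to move; the robot and the scene stay as the last step left them, time stands still between calls to the robot, and variables do not carry over. Pictures are saved under pics/ and viewed, at most 10 in all, crops included, and the job is handed in when it is done.

Besides the shell and the picture viewer there is one more tool, called after "Emit:" as name([rows], argument=value, ...), one row to a line, values as JSON. servo_tool: Moves the arm, as the interface text tells. Shifts and turns lie within -1 to 1; 1 stands for 200 mm of shift or 6 degrees of turn. Its arguments: {"type":"object","properties":{"deltas":{"type":"array"},"force":{"type":"number"}},"required":["deltas"]}

```bash
mkdir -p pics
cat > h.py <<'E'
import numpy as np, cv2
from bench import ctrl
def cam(n):
    i=ctrl.camera_info(n); f=210/np.tan(np.radians(i["fov_y"])/2)
    return i,f,np.array(i["R"]),np.array(i["t"])
def proj(n,X):
    i,f,R,t=cam(n); c=np.atleast_2d(X)@R.T+t; s=c[:,:2]/c[:,2:]
    s=s*(1+i["k1"]*(s**2).sum(1,keepdims=True)); return s*f+[i["cx"],i["cy"]]
def back(n,uv,z):
    i,f,R,t=cam(n); d=(np.atleast_2d(uv).astype(float)-[i["cx"],i["cy"]])/f; s=d.copy()
    for _ in range(20): s=d/(1+i["k1"]*(s**2).sum(1,keepdims=True))
    r=np.c_[s,np.ones(len(s))]@R; o=-R.T@t
    return o+r*((z-o[2])/r[:,2])[:,None]
E
python3 - <<'E'
from h import *
for n in("top","side"):
    im=ctrl.read_camera(n); cv2.imwrite(f"pics/{n}0.png",im[:,:,::-1])
    i,f,R,t=cam(n); print(n,f,i["k1"],-R.T@t,R.round(2).tolist())
    for l in "ink_pad stamp clipboard stamp_box bottle_amber bottle_orange carton_0 name_stamp tablet_pc stamp_front".split():
        r=ctrl.regions_of(n,l)
        for d in r[:1]:
            m=d["region"]; (c,s,a)=cv2.minAreaRect(np.argwhere(m)[:,::-1].astype(np.float32))
            print(l,round(d["score"],2),[int(x) for x in d["extent"]],m.sum(),np.round(c),np.round(s),round(a), back(n,[c],10).round())
E
```

```text
top 478.7972936861348 0.017575203335485432 [ 491.44748295   -4.00052568 1134.67617374] [[-0.03, -1.0, -0.01], [-1.0, 0.03, -0.08], [0.08, 0.01, -1.0]]
ink_pad 0.95 [390, 179, 423, 208] 685 [409. 193.] [31. 22.] 4 [[ 604. -291.   10.]]
stamp 0.47 [378, 233, 407, 250] 215 [394. 243.] [22. 10.] 8 [[ 488. -251.   10.]]
clipboard 0.92 [255, 168, 310, 247] 3692 [281. 206.] [75. 50.] 84 [[582.   9.  10.]]
bottle_amber 0.79 [336, 237, 359, 255] 397 [348. 246.] [20. 23.] 90 [[ 484. -146.   10.]]
bottle_orange 0.73 [327, 166, 359, 196] 712 [343. 181.] [27. 32.] 45 [[ 637. -139.   10.]]
carton_0 0.72 [325, 208, 352, 227] 566 [340. 215.] [20. 29.] 90 [[ 557. -127.   10.]]
name_stamp 0.63 [422, 241, 440, 246] 84 [430. 245.] [ 6. 13.] 90 [[ 481. -334.   10.]]
stamp_front 0.73 [383, 236, 403, 247] 179 [393. 242.] [ 9. 20.] 90 [[ 489. -249.   10.]]
side 397.7283955734433 0.006180335537193948 [ 131.44434512 -614.51564958  748.44622511] [[0.82, -0.57, -0.02], [-0.39, -0.55, -0.74], [0.41, 0.61, -0.68]]
ink_pad 0.86 [359, 275, 398, 311] 715 [380. 291.] [34. 24.] 51 [[ 603. -290.   10.]]
stamp 0.53 [322, 288, 338, 314] 341 [327. 300.] [29. 16.] 78 [[ 492. -240.   10.]]
clipboard 0.62 [255, 197, 332, 249] 1879 [294. 221.] [36. 69.] 59 [[577.   6.  10.]]
stamp_box 0.63 [254, 200, 333, 244] 1958 [294. 221.] [36. 70.] 60 [[577.   4.  10.]]
bottle_amber 0.68 [288, 239, 308, 281] 730 [298. 262.] [39. 21.] 90 [[ 502. -114.   10.]]
bottle_orange 0.95 [331, 206, 357, 254] 1046 [344. 229.] [48. 25.] 90 [[667. -96.  10.]]
carton_0 0.77 [303, 218, 328, 267] 980 [318. 242.] [45. 27.] 90 [[580. -93.  10.]]
name_stamp 0.7 [346, 313, 358, 339] 170 [351. 325.] [ 9. 21.] 6 [[ 491. -318.   10.]]
stamp_front 0.82 [320, 282, 341, 313] 377 [328. 298.] [32. 16.] 80 [[ 496. -238.   10.]]
```

View pics/top0.png

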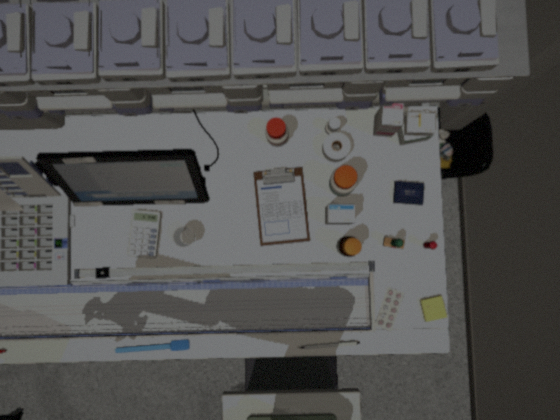

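View pics/side0.png

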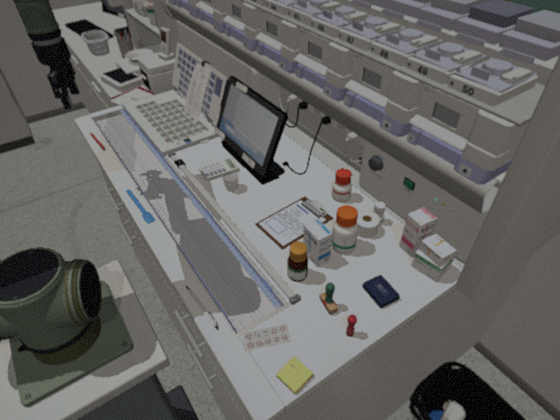

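Run:
```python
from h import *
t=cv2.imread("pics/top0.png"); s=cv2.imread("pics/side0.png")
def z(im,x0,y0,x1,y1,w,h):
    return cv2.convertScaleAbs(cv2.resize(im[y0:y1,x0:x1],(w,h),interpolation=cv2.INTER_CUBIC),alpha=1.5)
a=z(t,375,170,445,260,400,514)[:300+214]
b=z(s,310,265,410,345,400,320)
c=z(t,250,160,320,250,250,280)
cv=np.zeros((600,800,3),np.uint8); cv[:514,:400]=a; cv[:320,400:]=b; cv[320:,400:650]=c
cv2.imwrite("pics/crop0.png",cv)
```

```text
(no output)
```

View pics/crop0.png

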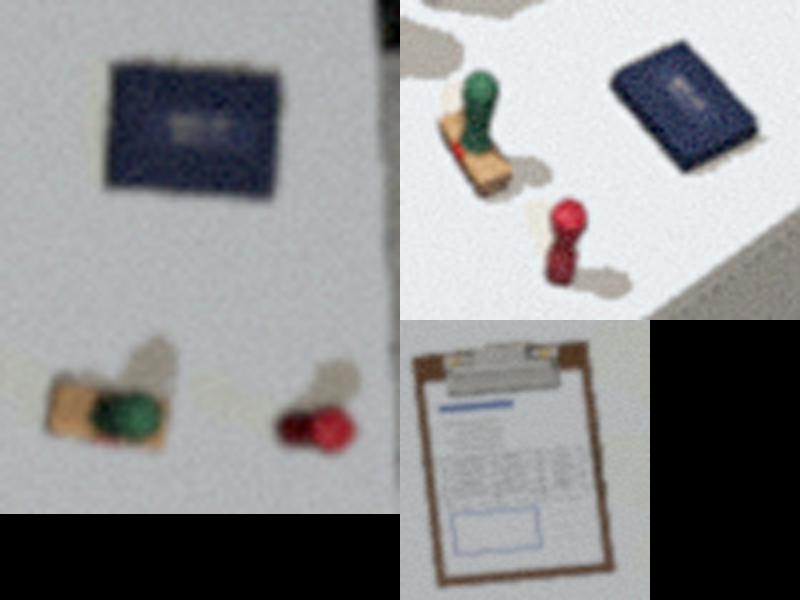

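```bash
cat > fit.py <<'E'
from h import *
from scipy.optimize import minimize
K=8
def hullpts(n,P): return cv2.convexHull(np.round(((proj(n,P)-OFF)*K+K/2-.5)*16).astype(np.int32))
def box(x,y,a,dx,dy,z0,z1):
    c,s=np.cos(a),np.sin(a); p=np.array([[i*dx/2,j*dy/2,k] for i in(-1,1) for j in(-1,1) for k in(z0,z1)])
    return np.c_[p[:,0]*c-p[:,1]*s+x,p[:,0]*s+p[:,1]*c+y,p[:,2]]
def cyl(x,y,r,z0,z1):
    a=np.linspace(0,6.28,24); return np.array([[x+r*np.cos(t),y+r*np.sin(t),z] for t in a for z in(z0,z1)])
def fit(n,im,win,maskf,model,p0):
    global OFF
    x0,y0,x1,y1=win; OFF=np.array([x0,y0])
    up=cv2.resize(im[y0:y1,x0:x1],None,fx=K,fy=K,interpolation=cv2.INTER_CUBIC).astype(int)
    m=maskf(up).astype(np.uint8)
    nl,lab,st,_=cv2.connectedComponentsWithStats(m); m=(lab==1+st[1:,4].argmax())
    def cost(p):
        q=np.zeros(m.shape,np.uint8)
        for P in model(p): cv2.fillConvexPoly(q,hullpts(n,P),1,shift=4)
        return (q.astype(bool)^m).sum()/m.sum()
    best=None
    for da in(-.1,0,.1):
        s=np.array([p0,*(np.array(p0)+np.diag([6,6,.15]))]); s[:,2]+=da
        r=minimize(cost,s[0],method="Nelder-Mead",options=dict(initial_simplex=s,xatol=.02,fatol=1e-5))
        if best is None or r.fun<best.fun: best=r
    return best.x.round(3),round(best.fun,3)
E
cat > m1.py <<'E'
from fit import *
pad=lambda p:[box(*p,52,68,0,16.7)]
st=lambda p:[box(*p,21,47,0,19),cyl(p[0],p[1],8.5,19,77)]
clip=lambda p:[box(*p,178,118,0,4)]
dark=lambda u:(u.sum(2)<260)
for n,wp,ws in(("top",(384,172,430,215),(378,228,412,256)),("side",(354,268,404,316),(314,278,343,318))):
    im=cv2.imread(f"pics/{n}0.png")[:,:,::-1]
    print(n,"pad",fit(n,im,wp,dark if n=="top" else lambda u:u.sum(2)<270,pad,[603,-291,0]))
    print(n,"stamp",fit(n,im,ws,lambda u:((u.max(2)-u.min(2))>35),st,[488,-240,0]))
im=cv2.imread("pics/top0.png")[:,:,::-1]
u=cv2.resize(im[160:252,248:318],None,fx=8,fy=8,interpolation=cv2.INTER_CUBIC).astype(int)
OFF=np.array([248,160])
def rect(m,z):
    m=m.astype(np.uint8); nl,lab,s,_=cv2.connectedComponentsWithStats(m); m=lab==1+s[1:,4].argmax()
    q=(np.argwhere(m)[:,::-1]+.5)/8-.5+OFF; w=back("top",q,z)[:,:2].astype(np.float32)
    return [np.round(v,2).tolist() if not np.isscalar(v) else round(v,2) for v in cv2.minAreaRect(w)]
print("board",rect((u[...,0]-u[...,2])>18,4))
b=(u[...,2]-u[...,0])>14; b[:45*8]=0
print("box",rect(b,5))
a=.07;
E
python3 m1.py
```

```text
top pad (array([ 6.05907e+02, -2.90577e+02, -1.12000e-01]), np.float64(0.027))
top stamp (array([ 4.91739e+02, -2.17933e+02, -2.60000e-02]), np.float64(1.422))
side pad (array([ 6.06182e+02, -2.88993e+02, -8.20000e-02]), np.float64(0.102))
side stamp (array([ 4.91446e+02, -2.43286e+02, -3.52000e-01]), np.float64(2.083))
board [[582.62, 9.58], [174.03, 115.73], 4.32]
box [[519.87, -7.03], [2.62, 4.23], 49.76]
```

```bash
cat > m2.py <<'E'
from m1 import *
for n,ws in(("top",(378,228,412,256)),("side",(314,278,343,318))):
    im=cv2.imread(f"pics/{n}0.png")[:,:,::-1].astype(np.uint8)
    c=im[ws[1]:ws[3],ws[0]:ws[2]].astype(int); sat=(c.max(2)-c.min(2)); print(np.percentile(sat,[10,50,70,80,90]))
    def mk(u):
        s=u.max(2)-u.min(2); s=cv2.GaussianBlur(s.astype(np.float32),(0,0),4)
        return (s>30)
    for f in(28,36,44):
        print(n,"stamp",f,fit(n,im,ws,lambda u:cv2.GaussianBlur(((u.max(2)-u.min(2))/(u.max(2)+1)*120).astype(np.float32),(0,0),4)>f,st,[488,-240,-.1]))
bl=(u[...,2]-u[...,0]); bl=cv2.GaussianBlur(bl.astype(np.float32),(0,0),3)
reg=bl[45*8:75*8]; print(np.percentile(reg,[5,50,90,97,99]))
for th in(16,20,24):
    b=bl>th; b[:46*8]=0;b[80*8:]=0
    print("box",th,rect(b,5))
E
python3 m2.py
```

```text
top pad (array([ 6.05907e+02, -2.90577e+02, -1.12000e-01]), np.float64(0.027))
top stamp (array([ 4.91739e+02, -2.17933e+02, -2.60000e-02]), np.float64(1.422))Traceback (most recent call last):
  File "m2.py", line 1, in <module>
    from m1 import *
  File "m1.py", line 8, in <module>
    print(n,"pad",fit(n,im,wp,dark if n=="top" else lambda u:u.sum(2)<270,pad,[603,-291,0]))
                  ~~~^^^^^^^^^^^^^^^^^^^^^^^^^^^^^^^^^^^^^^^^^^^^^^^^^^^^^^^^^^^^^^^^^^^^^^
  File "fit.py", line 23, in fit
    r=minimize(cost,s[0],method="Nelder-Mead",options=dict(initial_simplex=s,xatol=.02,fatol=1e-5))
    res = _minimize_neldermead(fun, x0, args, callback, bounds=bounds,
                               **options)
    fxr = func(xr)
    fx = function(np.copy(x), *(wrapper_args + args))
  File "fit.py", line 18, in cost
    for P in model(p): cv2.fillConvexPoly(q,hullpts(n,P),1,shift=4)
                                            ~~~~~~~^^^^^
  File "fit.py", line 4, in hullpts
    def hullpts(n,P): return cv2.convexHull(np.round(((proj(n,P)-OFF)*K+K/2-.5)*16).astype(np.int32))
                                                       ~~~~^^^^^
  File "h.py", line 7, in proj
    i,f,R,t=cam(n); c=np.atleast_2d(X)@R.T+t; s=c[:,:2]/c[:,2:]
            ~~~^^^
  File "h.py", line 4, in cam
    i=ctrl.camera_info(n); f=210/np.tan(np.radians(i["fov_y"])/2)
ValueError: time passes only in moves, steps and waits
```

Emit:
servo_tool([
  [[0.2, -0.2, 0], 0, -1],
  [[0.2, -0.2, 0], 0, -1],
  [[0.2, -0.2, 0], 0, -1],
  [[0.2, -0.2, 0], 0, -1],
  [[0.2, -0.2, 0], 0, -1],
  [[0.2, -0.2, 0], 0, -1],
])

```text
time: 1.85
ee_pos: [459.6, 290.4, 404.9]
eef_rot: [3.141, 0.0, 2.752]
force: [0.5, 0.6, -0.2]
finger_gap: 85.7
finger_force: 0.0
```

```bash
python3 m2.py | grep -v pad
```

```text
top stamp (array([ 4.91739e+02, -2.17933e+02, -2.60000e-02]), np.float64(1.422))
side stamp (array([ 4.91446e+02, -2.43286e+02, -3.52000e-01]), np.float64(2.083))
board [[582.62, 9.58], [174.03, 115.73], 4.32]
box [[519.87, -7.03], [2.62, 4.23], 49.76]
[ 2.  4.  8. 12. 24.]
top stamp 28 (array([ 4.89906e+02, -2.48191e+02, -1.65000e-01]), np.float64(0.25))Traceback (most recent call last):
  File "m2.py", line 9, in <module>
    print(n,"stamp",f,fit(n,im,ws,lambda u:cv2.GaussianBlur(((u.max(2)-u.min(2))/(u.max(2)+1)*120).astype(np.float32),(0,0),4)>f,st,[488,-240,-.1]))
                      ~~~^^^^^^^^^^^^^^^^^^^^^^^^^^^^^^^^^^^^^^^^^^^^^^^^^^^^^^^^^^^^^^^^^^^^^^^^^^^^^^^^^^^^^^^^^^^^^^^^^^^^^^^^^^^^^^^^^^^^^^^^^^
  File "fit.py", line 23, in fit
    r=minimize(cost,s[0],method="Nelder-Mead",options=dict(initial_simplex=s,xatol=.02,fatol=1e-5))
    res = _minimize_neldermead(fun, x0, args, callback, bounds=bounds,
                               **options)
    fxcc = func(xcc)
    fx = function(np.copy(x), *(wrapper_args + args))
  File "fit.py", line 18, in cost
    for P in model(p): cv2.fillConvexPoly(q,hullpts(n,P),1,shift=4)
                                            ~~~~~~~^^^^^
  File "fit.py", line 4, in hullpts
    def hullpts(n,P): return cv2.convexHull(np.round(((proj(n,P)-OFF)*K+K/2-.5)*16).astype(np.int32))
                                                       ~~~~^^^^^
  File "h.py", line 7, in proj
    i,f,R,t=cam(n); c=np.atleast_2d(X)@R.T+t; s=c[:,:2]/c[:,2:]
            ~~~^^^
  File "h.py", line 4, in cam
    i=ctrl.camera_info(n); f=210/np.tan(np.radians(i["fov_y"])/2)
ValueError: time passes only in moves, steps and waits
```

```bash
sed -i 's/^def cam/import functools\n@functools.cache\ndef cam/' h.py
sed -i '/"stamp",fit/d;/"pad",fit/d' m1.py; time python3 m2.py
```

```text
board [[582.62, 9.58], [174.03, 115.73], 4.32]
box [[519.87, -7.03], [2.62, 4.23], 49.76]
[ 2.  4.  8. 12. 24.]
top stamp 28 (array([ 4.89906e+02, -2.48191e+02, -1.65000e-01]), np.float64(0.25))
top stamp 36 (array([ 4.90154e+02, -2.46758e+02, -9.90000e-02]), np.float64(0.502))
top stamp 44 (array([ 4.90340e+02, -2.47738e+02, -2.60000e-02]), np.float64(0.962))
[ 3.   5.  10.  19.2 37. ]
side stamp 28 (array([ 4.90733e+02, -2.45196e+02, -2.91000e-01]), np.float64(0.322))
side stamp 36 (array([ 4.90725e+02, -2.44880e+02, -3.45000e-01]), np.float64(0.452))
side stamp 44 (array([ 4.91162e+02, -2.43542e+02, -3.98000e-01]), np.float64(2.012))
[-13.70768213   2.53370202   4.86881304  10.00914794  11.24296777]Traceback (most recent call last):
  File "m2.py", line 14, in <module>
    print("box",th,rect(b,5))
                   ~~~~^^^^^
  File "m1.py", line 12, in rect
    m=m.astype(np.uint8); nl,lab,s,_=cv2.connectedComponentsWithStats(m); m=lab==1+s[1:,4].argmax()
                                                                                   ~~~~~~~~~~~~~~^^
ValueError: attempt to get argmax of an empty sequence

real	0m2.955s
user	0m3.285s
sys	0m0.322s
```

```bash
sed -i 's/(28,36,44)/(14,18,22,26)/;s/(16,20,24)/(6,7,8,9)/' m2.py; python3 m2.py
```

```text
board [[582.62, 9.58], [174.03, 115.73], 4.32]
box [[519.87, -7.03], [2.62, 4.23], 49.76]
[ 2.  4.  8. 12. 24.]
top stamp 14 (array([ 4.90120e+02, -2.50045e+02, -2.26000e-01]), np.float64(0.131))
top stamp 18 (array([ 4.89450e+02, -2.49281e+02, -1.77000e-01]), np.float64(0.114))
top stamp 22 (array([ 4.89476e+02, -2.49232e+02, -1.91000e-01]), np.float64(0.148))
top stamp 26 (array([ 4.89667e+02, -2.49220e+02, -1.85000e-01]), np.float64(0.209))
[ 3.   5.  10.  19.2 37. ]
side stamp 14 (array([ 4.89536e+02, -2.46502e+02, -2.03000e-01]), np.float64(0.175))
side stamp 18 (array([ 4.89862e+02, -2.45889e+02, -2.39000e-01]), np.float64(0.216))
side stamp 22 (array([ 4.90368e+02, -2.45319e+02, -2.70000e-01]), np.float64(0.256))
side stamp 26 (array([ 4.90705e+02, -2.45204e+02, -2.93000e-01]), np.float64(0.299))
[-13.70768213   2.53370202   4.86881304  10.00914794  11.24296777]
box 6 [[531.91, 21.68], [38.05, 64.02], 4.17]
box 7 [[531.85, 21.92], [37.11, 62.75], 4.5]
box 8 [[531.79, 21.82], [36.08, 61.87], 4.57]
box 9 [[531.74, 21.8], [35.0, 61.19], 4.58]
```

Emit:
servo_tool([
  [[0, -0.28, 0], 0, -1],
  [[0, -0.28, 0], 0.3, -1],
  [[0, -0.28, 0], 0.3, -1],
  [[0, -0.28, 0], 0.3, -1],
  [[0, -0.28, 0], 0.3, -1],
  [[0, -0.28, 0], 0.3, -1],
  [[0.16, -0.26, 0], 0.3, -1],
  [[0.16, -0.26, 0], 0.3, -1],
  [[0.16, -0.26, 0], 0.3, -1],
  [[0.16, -0.26, 0], 0.35, -1],
  [[0, -0.17, -0.2], 0, -1],
  [[0, 0, -0.3], 0, -1],
])

```text
time: 3.35
ee_pos: [587.2, -289.2, 304.9]
eef_rot: [-3.139, 0.005, 3.037]
force: [0.2, 0.5, -0.7]
finger_gap: 85.3
finger_force: 0.0
```

Emit:
servo_tool([
  [[0, 0, -0.25], 0, -1],
  [[0, 0, -0.25], 0, -1],
  [[0, 0, -0.1], 0, -1],
  [[0, 0, -0.06], 0, -1],
  [[0, 0, 0], 0, 0.1],
  [[0, 0, 0], 0, 0.1],
  [[0, 0, 0], 0, 0.1],
  [[0, 0, 0], 0, 0.1],
], force=20)

```text
time: 4.35
ee_pos: [586.1, -287.7, 173.5]
eef_rot: [-3.138, 0.0, 3.041]
force: [-2.1, -6.2, -5.9]
finger_gap: 66.8
finger_force: 26.8
```

Emit:
servo_tool([
  [[0.0075, -0.001, 0.045], 0, 0.1],
  [[0.017, -0.0015, 0.045], 0, 0.1],
  [[0.0265, -0.0025, 0.04], 0, 0.1],
  [[0.034, -0.0035, 0.034], 0, 0.1],
  [[0.04, -0.004, 0.0265], 0, 0.1],
  [[0, 0, 0], 0, 0.1],
])

```text
time: 5.1
ee_pos: [611.6, -290.0, 212.8]
eef_rot: [-3.138, 0.002, 3.041]
force: [-1.0, -5.6, 0.0]
finger_gap: 66.7
finger_force: 23.1
```

Run:
```python
from h import *
s=ctrl.read_camera("side")[255:325,345:415]; t=ctrl.read_camera("top")[165:220,380:435]
a=cv2.resize(s,(400,400),interpolation=2);b=cv2.resize(t,(400,400),interpolation=2)
cv2.imwrite("pics/lid1.png",np.hstack([a,b])[:,:,::-1]*1)
print(ctrl.read_state()["ee_pos"],ctrl.read_state()["force"])
```

```text
[ 611.30778138 -289.99932159  212.63399684] [-2.68348462 -5.25851163 -0.91033597]
```

View pics/lid1.png

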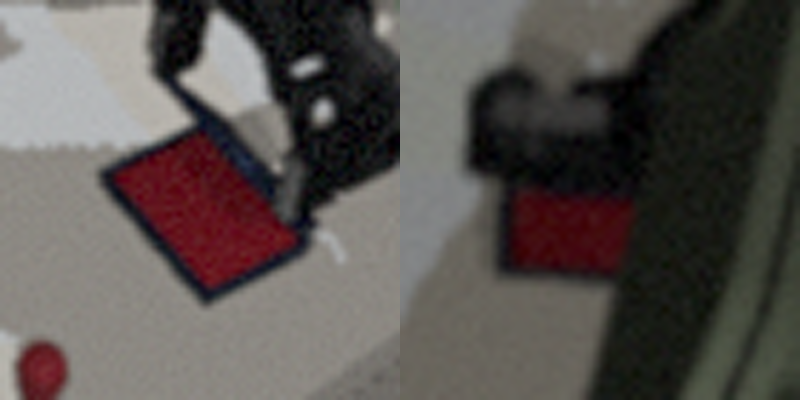

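The lid is gripped and opened to about 60° (left half: red ink bared, the lid held between the fingers). I continue the arc.

Emit:
servo_tool([
  [[0.045, -0.0045, 0.017], 0, 0.1],
  [[0.0475, -0.005, 0.0075], 0, 0.1],
  [[0.04, -0.004, 0], 0, 0.1],
  [[0.03, -0.003, -0.006], 0, 0.1],
  [[0, 0, 0], 0, 0.1],
  [[0, 0, 0], 0, -1],
  [[0, 0, 0], 0, -1],
  [[0, 0, 0], 0, -1],
  [[0, 0, 0.25], 0, -1],
  [[0, 0, 0.25], 0, -1],
  [[-0.2, 0, 0.2], 0, -1],
  [[-0.25, 0.1, 0], -0.1, -1],
])

```text
time: 6.7
ee_pos: [554.2, -272.6, 358.2]
eef_rot: [-3.139, 0.008, 3.029]
force: [-0.4, -0.4, 0.0]
finger_gap: 85.2
finger_force: 0.0
```

Run:
```python
from h import *
s=ctrl.read_camera("side")[255:325,345:415]; t=ctrl.read_camera("top")[165:220,380:435]
a=cv2.resize(s,(400,400),interpolation=2);b=cv2.resize(t,(400,400),interpolation=2)
cv2.imwrite("pics/lid2.png",np.hstack([a,b])[:,:,::-1]*1)
print(ctrl.read_state()["ee_pos"],ctrl.read_state()["eef_rot"])
```

```text
[ 548.93938668 -269.61211855  354.07713828] [ 3.13851577 -0.00728086  3.0287424 ]
```

View pics/lid2.png

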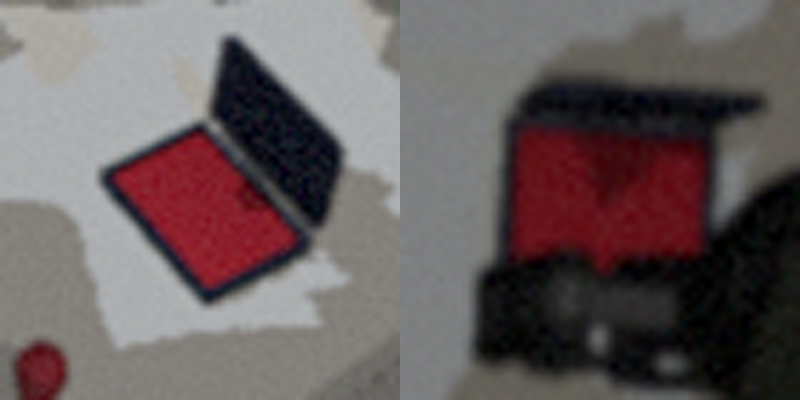

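Run:
```python
from h import *
a=-.1;c,s=np.cos(a),np.sin(a)
for th in(1.4,1.5,1.6,1.7,1.8,1.9):
    P=[]
    for y in(34,-34):
      for h in (0,6):
        lx,lz=-52.4,h
        x=26.5+lx*np.cos(th)+lz*np.sin(th); z=10.8-lx*np.sin(th)+lz*np.cos(th)
        P.append([606+x*c-y*s,-290+x*s+y*c,z])
    P=np.array(P)
    print(th,((proj("side",P)-[345,255])*5.714).round().tolist(),((proj("top",P)-[380,165])*400/55).round().tolist())
```

```text
1.4 [[207.0, 40.0], [219.0, 33.0], [325.0, 164.0], [338.0, 156.0]] [[139.0, 115.0], [141.0, 95.0], [361.0, 130.0], [363.0, 111.0]]
1.5 [[217.0, 34.0], [230.0, 27.0], [336.0, 157.0], [349.0, 150.0]] [[141.0, 98.0], [142.0, 79.0], [362.0, 113.0], [364.0, 94.0]]
1.6 [[228.0, 29.0], [240.0, 23.0], [347.0, 151.0], [359.0, 145.0]] [[142.0, 81.0], [143.0, 62.0], [363.0, 97.0], [364.0, 77.0]]
1.7 [[238.0, 24.0], [250.0, 20.0], [358.0, 146.0], [369.0, 141.0]] [[142.0, 65.0], [143.0, 46.0], [364.0, 80.0], [364.0, 61.0]]
1.8 [[248.0, 21.0], [259.0, 18.0], [368.0, 142.0], [379.0, 139.0]] [[143.0, 48.0], [143.0, 31.0], [364.0, 64.0], [363.0, 46.0]]
1.9 [[258.0, 19.0], [268.0, 16.0], [377.0, 139.0], [388.0, 137.0]] [[142.0, 33.0], [142.0, 16.0], [363.0, 49.0], [362.0, 31.0]]
```

Emit:
servo_tool([
  [[0.1, -0.05, 0], 0, 1],
  [[0.11, -0.045, 0], 0, 1],
  [[0, 0, -0.1], 0, 1],
  [[0, 0, -0.2], 0, 1],
  [[0, 0, -0.25], 0, 1],
  [[0, 0, -0.155], 0, 1],
  [[0, 0, 0], 0, 1],
  [[0.05, -0.005, 0], 0, 1],
  [[0.05, -0.005, 0], 0, 1],
  [[0.05, -0.005, 0], 0, 1],
  [[0.025, -0.0025, 0], 0, 1],
  [[0, 0, 0], 0, 1],
])

```text
time: 8.3
ee_pos: [631.5, -294.4, 213.7]
eef_rot: [3.142, 0.001, 3.029]
force: [-0.0, -0.4, -0.0]
finger_gap: 0.1
finger_force: 0.0
```

Emit:
servo_tool([
  [[-0.1, 0.01, 0], 0, 1],
  [[-0.1, 0.01, 0.1], 0, 1],
  [[-0.08, 0.02, 0.25], 0, 0],
  [[-0.2, 0.09, 0.15], -0.4, -0.2],
  [[-0.227, 0.102, 0], -0.44, -0.2],
  [[0, 0, 0], 0, -0.2],
])

```text
time: 9.05
ee_pos: [486.5, -246.4, 313.9]
eef_rot: [3.14, -0.002, 2.941]
force: [1.0, -0.5, 0.6]
finger_gap: 51.5
finger_force: 0.0
```

Run:
```python
from h import *
s=ctrl.read_camera("side")[250:345,300:410]; t=ctrl.read_camera("top")[165:260,350:450]
a=cv2.resize(s,(400,400),interpolation=2);b=cv2.resize(t,(400,400),interpolation=2)
cv2.imwrite("pics/lid3.png",np.hstack([a,b])[:,:,::-1]*1)
q=ctrl.read_state();print(q["ee_pos"],q["eef_rot"],q["finger_gap"],q["qpos"])
```

```text
[ 489.68872294 -248.00654289  314.20548084] [-3.14140028e+00  2.41599209e-03  2.94129382e+00] 51.19865703619619 [-4.89885902e-01  3.52255991e-01  1.76042004e+00  5.90918614e-04
  1.02654637e+00 -1.86068853e+00]
```

View pics/lid3.png

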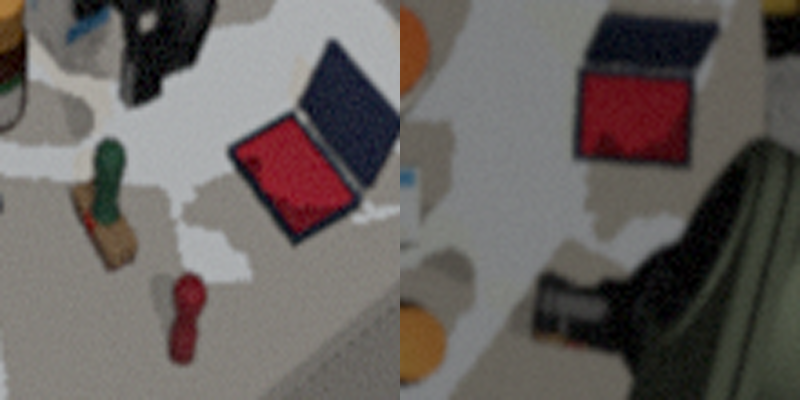

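Emit:
servo_tool([
  [[0, 0, -0.2], 0, -0.2],
  [[0, 0, -0.2], 0, -0.2],
  [[0, 0, -0.106], 0, -0.2],
  [[0, 0, 0], 0, -0.2],
  [[0, 0, 0], 0, 1],
  [[0, 0, 0], 0, 1],
  [[0, 0, 0], 0, 1],
  [[0, 0, 0], 0, 1],
  [[0, 0, 0], 0, 1],
], force=35)

```text
time: 10.28
ee_pos: [490.1, -248.3, 213.4]
eef_rot: [-3.141, 0.003, 2.941]
force: [0.8, -0.4, 6.0]
finger_gap: 16.2
finger_force: 34.8
```

Emit:
servo_tool([
  [[0, 0, 0.1], 0, 1],
  [[0, 0, 0.2], 0, 1],
  [[0.15, -0.05, 0], 0.3, 1],
  [[0.2, -0.08, 0], 0.3, 1],
  [[0.23, -0.08, 0], 0.35, 1],
  [[0, 0, 0], 0, 1],
  [[0, 0, 0], 0, 1],
])

```text
time: 11.15
ee_pos: [604.9, -289.7, 271.4]
eef_rot: [3.14, -0.003, 3.041]
force: [-0.4, 0.1, -0.4]
finger_gap: 16.0
finger_force: 34.3
```

Emit:
servo_tool([
  [[0, 0, -0.1], 0, 1],
  [[0, 0, -0.1], 0, 1],
  [[0, 0, -0.025], 0, 1],
  [[0, 0, -0.01], 0, 1],
  [[0, 0, -0.01], 0, 1],
  [[0, 0, 0], 0, 1],
])

```text
time: 11.9
ee_pos: [605.6, -290.1, 223.9]
eef_rot: [-3.141, 0.001, 3.041]
force: [0.1, 0.6, -1.3]
finger_gap: 15.9
finger_force: 34.3
```

Emit:
servo_tool([
  [[0, 0, -0.01], 0, 1],
  [[0, 0, 0], 0, 1],
  [[0, 0, 0], 0, 1],
])

```text
time: 12.28
ee_pos: [605.8, -290.2, 223.4]
eef_rot: [-3.141, 0.002, 3.041]
force: [-1.7, -0.2, 7.3]
finger_gap: 15.9
finger_force: 35.1
```

Emit:
servo_tool([
  [[0, 0, -0.005], 0, 1],
  [[0, 0, 0], 0, 1],
  [[0, 0, 0], 0, 1],
  [[0, 0, 0], 0, 1],
])

```text
time: 12.78
ee_pos: [605.8, -290.1, 223.4]
eef_rot: [-3.141, 0.002, 3.041]
force: [-3.0, 1.1, 11.7]
finger_gap: 16.1
finger_force: 35.6
```

Emit:
servo_tool([
  [[0, 0, 0.15], 0, 1],
  [[0, 0, 0.25], 0, 1],
  [[0, 0, 0.25], 0, 1],
  [[0, 0, 0.1], 0, 1],
  [[0, 0.15, 0], 0.2, 1],
  [[-0.06, 0.25, 0], 0.2, 1],
  [[-0.06, 0.25, 0], 0.3, 1],
  [[-0.06, 0.25, 0], 0.3, 1],
  [[-0.06, 0.25, 0], 0.3, 1],
  [[-0.07, 0.25, 0], 0.25, 1],
  [[-0.06, 0.16, 0], 0.15, 1],
  [[0, 0, 0], 0, 1],
])

```text
time: 14.28
ee_pos: [530.8, 23.8, 370.8]
eef_rot: [3.141, 0.0, -3.061]
force: [0.7, 0.4, -0.9]
finger_gap: 15.9
finger_force: 34.4
```

Emit:
servo_tool([
  [[0, 0, -0.15], 0, 1],
  [[0, 0, -0.2], 0, 1],
  [[0, 0, -0.2], 0, 1],
  [[0, 0, 0], 0, 1],
  [[0, 0, 0], 0, 1],
])

```text
time: 14.9
ee_pos: [532.5, 21.5, 261.7]
eef_rot: [-3.141, 0.003, -3.065]
force: [0.8, 0.5, -0.8]
finger_gap: 16.2
finger_force: 34.5
```

```bash
cat > m3.py <<'E'
from h import *
import sys
k=sys.argv[1]
q=ctrl.read_state();print(q["ee_pos"],q["eef_rot"])
s=ctrl.read_camera("side"); t=ctrl.read_camera("top")
cv2.imwrite(f"pics/side{k}.png",s[:,:,::-1]);cv2.imwrite(f"pics/top{k}.png",t[:,:,::-1])
a=cv2.resize(s[175:245,240:310],(560,560),interpolation=2);b=cv2.resize(t[190:260,250:280],(240,560),interpolation=2)
cv2.imwrite(f"pics/held{k}.png",cv2.convertScaleAbs(np.hstack([a,b])[:,:,::-1],alpha=1.5))
# predicted mount corners, side crop
x,y,z=q["ee_pos"]; z-=213.4; yaw=q["eef_rot"][2]+np.pi; c,d=np.cos(yaw),np.sin(yaw)
P=np.array([[x+i*10.5*c-j*23.5*d,y+i*10.5*d+j*23.5*c,z+h] for h in(0,19) for i,j in((-1,-1),(-1,1),(1,1),(1,-1))])
print(((proj("side",P)-[240,175])*8+3.5).round().tolist())
E
python3 m3.py 4
```

```text
[532.5275455  21.4783486 261.6698897] [-3.14139244e+00  2.51905670e-03 -3.06496032e+00]
[[313.0, 366.0], [223.0, 290.0], [274.0, 262.0], [365.0, 337.0], [312.0, 323.0], [221.0, 246.0], [272.0, 218.0], [364.0, 294.0]]
```

View pics/held4.png

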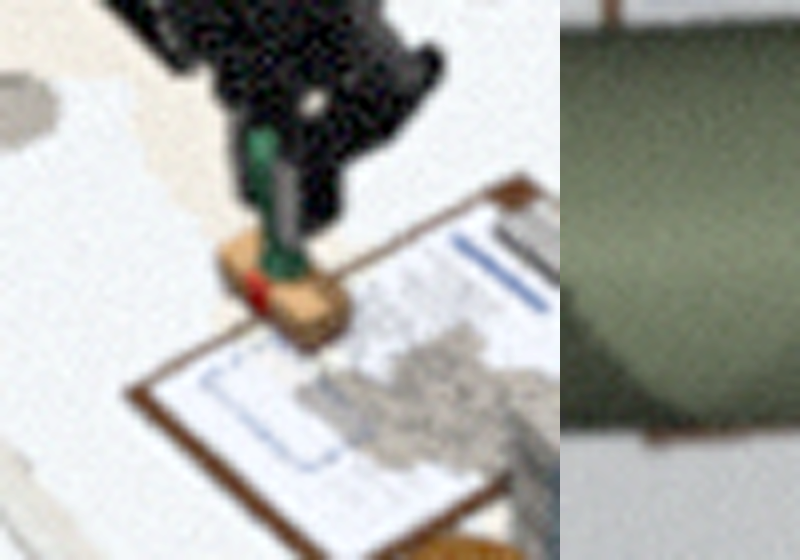

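```bash
cat > m4.py <<'E'
from fit import *
import sys
def run(k,win,z,p0):
    im=cv2.imread(f"pics/side{k}.png")[:,:,::-1]
    for f in(20,30,40,50):
        mf=lambda u:cv2.GaussianBlur((u[...,0]-u[...,2]).astype(np.float32),(0,0),3)>f
        print(k,f,*fit("side",im,win,mf,lambda p:[box(*p,21,47,z,z+19)],p0))
run("0",(314,278,343,318),0,[490,-247,-.2])
run(sys.argv[1],(264,200,288,224),float(sys.argv[2]),[532,21.5,.078])
E
python3 m4.py 4 48.3
```

```text
0 20 [ 4.91040e+02 -2.44924e+02 -2.50000e-01] 0.711
0 30 [ 4.91264e+02 -2.44005e+02 -3.19000e-01] 1.027
0 40 [ 4.91792e+02 -2.42879e+02 -3.69000e-01] 1.571
0 50 [ 4.92167e+02 -2.42139e+02 -4.17000e-01] 2.487
4 20 [ 5.32443e+02  2.71340e+01 -6.80000e-02] 0.534
4 30 [ 5.32981e+02  2.83010e+01 -1.48000e-01] 0.828
4 40 [ 5.35649e+02  3.81410e+01 -2.61000e-01] 1.417
4 50 [540.173  49.791  -0.565] 1.975
```

```bash
cat > m4.py <<'E'
from fit import *
import sys
def run(k,win,z,p0):
    im=cv2.imread(f"pics/side{k}.png")[:,:,::-1]
    for f in(.15,.2,.25,.3):
        def mf(u):
            w=cv2.GaussianBlur(u.astype(np.float32),(0,0),3)
            m=((w[...,0]-w[...,2])/(w[...,0]+1)>f).astype(np.uint8)
            nl,lab,st,_=cv2.connectedComponentsWithStats(m); m=(lab==1+st[1:,4].argmax())
            h=cv2.convexHull(np.argwhere(m)[:,::-1].astype(np.int32)); q=np.zeros(m.shape,np.uint8)
            cv2.fillConvexPoly(q,h,1); return q
        print(k,f,*fit("side",im,win,mf,lambda p:[box(*p,21,47,z,z+19)],p0))
run("0",(314,278,343,318),0,[490,-247,-.2])
run(sys.argv[1],(264,200,288,224),float(sys.argv[2]),[532,21.5,.078])
E
python3 m4.py 4 48.3
```

```text
0 0.15 [ 4.90054e+02 -2.45878e+02 -2.12000e-01] 0.223
0 0.2 [ 4.90445e+02 -2.45310e+02 -2.66000e-01] 0.288
0 0.25 [ 4.90792e+02 -2.44976e+02 -2.96000e-01] 0.36
0 0.3 [ 4.90928e+02 -2.44621e+02 -3.17000e-01] 0.427
4 0.15 [5.30879e+02 2.58600e+01 6.80000e-02] 0.22
4 0.2 [ 5.32071e+02  2.67160e+01 -5.30000e-02] 0.229
4 0.25 [ 5.32062e+02  2.67340e+01 -7.70000e-02] 0.293
4 0.3 [ 5.32249e+02  2.68660e+01 -1.30000e-01] 0.365
```

Emit:
servo_tool([
  [[0, 0, -0.08], 0, 1],
  [[0, 0, -0.05], 0, 1],
  [[-0.003, 0, -0.028], 0, 1],
  [[0, 0, 0], 0, 1],
  [[0, 0, 0], 0, 1],
])

```text
time: 15.62
ee_pos: [531.2, 22.0, 229.1]
eef_rot: [3.142, 0.001, -3.064]
force: [-0.3, 0.5, -0.0]
finger_gap: 16.0
finger_force: 34.5
```

```bash
cat >> m3.py <<'E'
B=np.array([[531.8+i*15*.997-j*28*.078,21.8+i*15*.078+j*28*.997,5] for i,j in((-1,-1),(-1,1),(1,1),(1,-1))])
print("box",((proj("side",B)-[240,175])*8+3.5).round().tolist())
E
python3 m3.py 5; sed -i 's/264,200,288,224/264,204,290,230/' m4.py; python3 m4.py 5 16.6
```

```text
[531.2142651   21.98025475 229.14014833] [ 3.14156122e+00  8.45598269e-04 -3.06428001e+00]
[[311.0, 439.0], [224.0, 362.0], [273.0, 334.0], [362.0, 410.0], [310.0, 398.0], [221.0, 321.0], [271.0, 293.0], [361.0, 368.0]]
box [[312.0, 476.0], [208.0, 384.0], [278.0, 344.0], [383.0, 434.0]]
0 0.15 [ 4.90054e+02 -2.45878e+02 -2.12000e-01] 0.223
0 0.2 [ 4.90445e+02 -2.45310e+02 -2.66000e-01] 0.288
0 0.25 [ 4.90792e+02 -2.44976e+02 -2.96000e-01] 0.36
0 0.3 [ 4.90928e+02 -2.44621e+02 -3.17000e-01] 0.427
5 0.15 [5.30554e+02 2.52060e+01 2.70000e-02] 0.166
5 0.2 [ 5.30005e+02  2.53600e+01 -2.50000e-02] 0.229
5 0.25 [ 5.29989e+02  2.56630e+01 -6.90000e-02] 0.309
5 0.3 [ 5.30311e+02  2.61130e+01 -8.20000e-02] 0.381
```

View pics/held5.png

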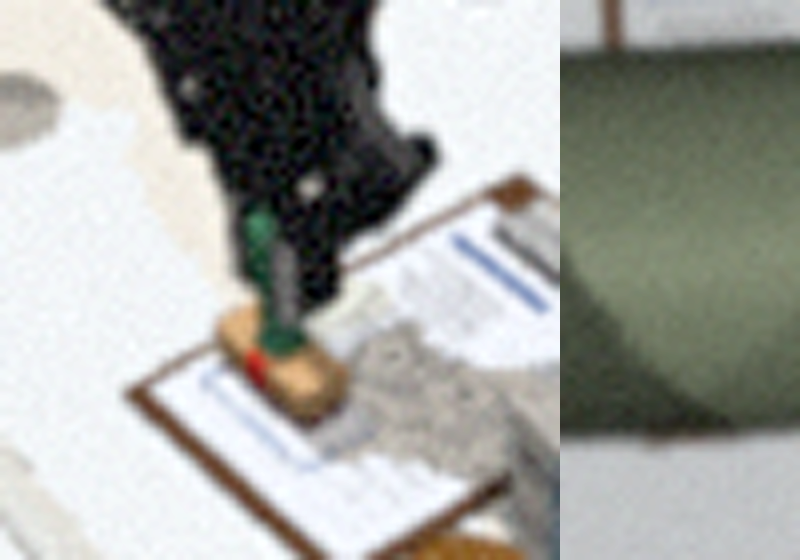

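Emit:
servo_tool([
  [[0.005, -0.003, 0], 0.2, 1],
  [[0, 0, 0], 0, 1],
  [[0, 0, 0], 0, 1],
  [[0, 0, 0], 0, 1],
  [[0, 0, 0], 0, 1],
])

```text
time: 16.35
ee_pos: [532.0, 21.4, 228.7]
eef_rot: [3.142, 0.0, -3.043]
force: [-0.1, -0.2, -0.7]
finger_gap: 16.8
finger_force: 34.5
```

```bash
python3 -c "
from h import *
q=ctrl.read_state();print(q['ee_pos'],q['eef_rot'],q['force'],q['finger_force'])
print(ctrl.hand_in())"
```

```text
[532.00104081  21.35080213 228.7338552 ] [ 3.14152340e+00  1.40874243e-05 -3.04336841e+00] [-0.14525579 -0.21692094 -0.66817109] 34.459789395332336
the job is handed in; nothing more can be done
None
```

I handed the job in at about 16 s of the 72 s, but no verdict came back: the lid is open well past upright, the stamp was pressed on the ink at about 7–12 N, and it is held by my measurements about 1 cm above the stamp box, centred to within a few millimetres and square, red mark toward the foot; I saw no sign of touching the form, and the medicines and name stamp were not touched in any planned move, though I did not re-measure them at the end.

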